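# Run the blue-capped specimen into the reader past a hidden catch

## Task

Push the carriage that holds the blue-capped specimen cup fully home to the reader at the back of the loader, by its black handle. You cannot see whether its catch is on: if the carriage stops short, draw it back a little, slide the handle across to its other side and push again. Leave the cup standing upright in its carriage, and leave the orange-capped cup's carriage out at the front.

Things in the scene. Friction and masses are not known exactly. Their poses are not given: they have to be found in the camera images.
- loader: fixed grey two-bay sample loader, 220 x 220 mm, deck 24 mm high, white reader housing 82 mm high across its back. Origin: centre of underside; x points from the open front to the reader, y left. Bay middle lines at y = +55 and -55 mm. In each an aluminium carriage, 104 x 84 x 10 mm, slides 75 mm along +x to its end stop; its cup stands 62 mm beyond its handle (+x), cap top 87 mm above the worktop
- cup_blue: loose white specimen cup with a blue screw cap, 44 mm across, 53 mm tall, origin at the centre of its underside; it stands in the carriage of one of the two bays, which one varies; at the start at x = -30 mm in the loader's frame, and at x = +45 mm when its carriage is fully home
- cup_orange: the same kind of cup with an orange cap, origin at the centre of its underside, standing in the carriage of the other bay, at x = -30 mm in the loader's frame; it stays there
- handle_left (a point): black upright handle of the left carriage, 14 mm wide (y), 18 mm along x, grippable from 15 mm below this point to its top 11 mm above; loader's axes. It starts 9 to 12 mm left of the bay's middle line and slides to the right to 12 mm beyond it. It works a hidden catch: at one of the two ends, unknown which, the carriage stops hard after 8 mm forward; at the other it runs free. 2 N move either; both stay put.
- handle_right (a point): black upright handle of the right carriage, 14 mm wide (y), 18 mm along x, grippable from 15 mm below this point to its top 11 mm above; loader's axes. It starts 9 to 12 mm right of the bay's middle line and slides to the left to 12 mm beyond it. It works a hidden catch: at one of the two ends, unknown which, the carriage stops hard after 8 mm forward; at the other it runs free. 2 N move either; both stay put.
Not all that is in view belongs to the job. What is shaped like the cup_blue but yellow is not meant.

How it is judged:
At the end, for the whole second after the job is handed in: The blue-capped cup stands upright (within 10 degrees) and at rest in its carriage, which is home against the reader to within 10 mm; the orange-capped cup stands upright in its own carriage at the front, within 15 mm of where it began (x of cup_blue in the frame of loader above 0.035 m and z of cup_blue in the frame of loader between 0.029 and 0.042 m and angle between each of cup_blue, cup_orange's own z axis and vertical below 0.17 rad and linear speed of cup_blue below 0.02 m/s and x of cup_orange in the frame of loader below -0.015 m and z of cup_orange in the frame of loader between 0.029 and 0.042 m); the robot touches nothing.
It also fails if it takes over 29 s, if anything falls off the work surface, if the arm or the gripper's body presses on something with over 40 N, if the wrist force passes 120 N, or if a joint passes its speed limit or range.

## Robot

A 6-joint arm with a two-finger parallel gripper is mounted at the origin on a cart in front of the work surface, level with it; the furniture and walls round the work are solid. World frame = base frame: x ahead of the robot, y to its left, z up, the work surface at z = 0. Lengths are in m, angles in rad, forces in N, time in s.
With the tool pointing down it reaches from about 0.35 to 0.85 m from the base axis. Payload 8.1 kg.
Tool frame: the origin (TCP) lies between the finger pads; the fingertips stand nose_length ahead of it and the grasp point (between the pads) lies 2 mm behind it (nose_length is the distance from the TCP to the fingertips, in m); z points along the fingers, x is the direction in which the jaws open and shut, and the axes are right-handed (so a half turn about z gives the same grasp; the last joint's range is limited). The gripper opens to 93 mm and grips with 3 to 60 N. Pads are 15 mm wide; open, the fingers measure 128 mm over their backs; the gripper's body (75 mm by 188 mm) begins 65 mm behind the grasp point.
Start: joints at [1.086, 0.13, 1.488, -0, 1.523, -0.085], TCP at [0.234, 0.553, 0.236] pointing down, gripper open.
Joint ranges: [-2.96, 2.96], [-0.89, 2.26], [0.02, 2.5], [-1.34, 4.48], [0, 2.73], [-2.66, 2.66]. Speed limits (rad/s): [2.39, 2.39, 2.79, 3.14, 3.14, 3.14].

## Interface

Orientations are given as a rotation vector (axis times angle).
In Python, from plant import * gives the robot as it stands.
- The arm moves only by the tool carry_out, never from a script. Its argument "steps" is a list of rows, each an object with "xyz": the shift along the world's x, y, z in cm, a list of three; "rot": the turn, a rotation vector about the world's x, y, z in degrees, a list of three. In form: [{"xyz": [tx, ty, tz], "rot": [rx, ry, rz]}, ...]. A call has 1 to 10 rows; each row is the pose to reach, as a shift and turn from the pose commanded when the call began; what a row does not reach only later rows make up. A row lasts 1/10 s, in which the tool goes at most 50 mm and 8.59 degrees, less where a joint would pass 70% of its speed; a pose out of reach is approached as far as the arm can. A call with a gripper value outside its range is refused whole. "grip" is the opening, from 0 (shut) to 1 (fully open), set as the call begins (left out, the last holds). The fingers move at their own pace and stop on an object; "force" is the grip in N (left out, the last holds). Time passes only in rows, so rows that repeat a pose let the fingers close. It gives the time, the measured TCP pose, the force and the opening at its end, in the units of the state.
- read_state(): the state, without advancing time (a new reading comes with each control period).
- read_camera(name): name is "side" or "top"; returns the picture (420x560x3 uint8, red, green, blue); there is no depth.
- calibration(name): a dict with "fov_y" (degrees; the focal length in pixels is half the picture's height over the tangent of half this angle, whatever the lens; pixels are square), "cx", "cy" (the principal point, pixels), "dist_coeffs" ([k1, k2, p1, p2, k3] as OpenCV has them; the pictures are not rectified), "xyz" and "attitude" of the camera in the world. Camera axes: x right, y down, z forward; pixel columns grow to the right and rows downward; lengths in m; the calibration is good to about 2 mm. A picture is of the moment at which its call begins. calibration takes no time and is no camera call.
- close_job(): hands the job in, once; it reports no verdict.
The state is a dict: "t": time; "q": joint angles; "dq": joint speeds; "joint_torque": joint torques, N m; "tool_pos": TCP position; "orientation": TCP orientation; "force": force on the tool from outside, world axes, zero at the start; "wrist_torque": the same for the moment, N m; "opening": finger opening in m.
Only numpy, scipy, OpenCV 4.12 (cv2) and the standard library are available. Lean on these libraries where they do the work, as an engineer would, in place of code of your own. Each camera call takes 0.05 s, during which the arm holds its last target.

## Working session

There is one attempt and no reset: what is moved stays moved. The work goes in short steps, Python scripts to look and compute and a tool call to move; the robot and the scene stay as the last step left them, time stands still between calls to the robot, and variables do not carry over. Pictures are saved under pics/ and viewed, and the job is handed in when it is done.

Besides the shell and the picture viewer there is one more tool, called after "Emit:" by a JSON object that holds its "method" and its "body", one argument or row to a line. carry_out: Moves the arm, as the interface text tells. Its arguments: {"type":"object","properties":{"steps":{"type":"array","items":{"type":"object","properties":{"xyz":{"type":"array","items":{"type":"number"}},"rot":{"type":"array","items":{"type":"number"}}}}},"grip":{"type":"number"},"force":{"type":"number"}},"required":["steps"]}

```bash
mkdir -p pics; ls
python3 - <<'E'
from plant import *
import cv2
for n in ("top","side"):
    im=read_camera(n); cv2.imwrite(f"pics/{n}0.png",im[:,:,::-1]); print(calibration(n))
s=read_state(); print(s)
try: print(nose_length)
except Exception as e: print(e)
E
```

```text
pics
{'fov_y': 52.15210752514996, 'cx': 284.57641691376017, 'cy': 204.1999182662817, 'dist_coeffs': array([-0.08217044,  0.        ,  0.        ,  0.        ,  0.        ]), 'xyz': array([0.35767112, 0.22834119, 0.89817086]), 'attitude': array([-2.10779944,  2.16037479, -0.16174853])}
{'fov_y': 52.60312963867969, 'cx': 274.99269201500755, 'cy': 208.2281499253421, 'dist_coeffs': array([-0.10618173,  0.        ,  0.        ,  0.        ,  0.        ]), 'xyz': array([ 0.41496729, -0.52326872,  0.47034   ]), 'attitude': array([-2.0412501 ,  0.10042445, -0.05517657])}
{'t': 0.1, 'q': array([ 1.08558043e+00,  1.31064091e-01,  1.48917314e+00,  1.06675826e-05,
        1.52304840e+00, -8.54049249e-02]), 'dq': array([ 0.00214827, -0.00293785, -0.00284973, -0.00064254,  0.00034866,
       -0.0004209 ]), 'joint_torque': array([ 9.54916504e-04, -5.61339426e+01, -4.93097091e+01,  7.69565580e-02,
        2.90477212e-02, -8.43560179e-05]), 'tool_pos': array([0.2332898 , 0.55224348, 0.23470371]), 'orientation': array([ 2.61765969e+00,  1.73563113e+00, -2.34109640e-03]), 'force': array([-0.19394864, -0.1739873 ,  0.26743728]), 'wrist_torque': array([-0.00815159,  0.0233257 ,  0.01749912]), 'opening': 0.09307175805372721}
0.017
```

View pics/top0.png

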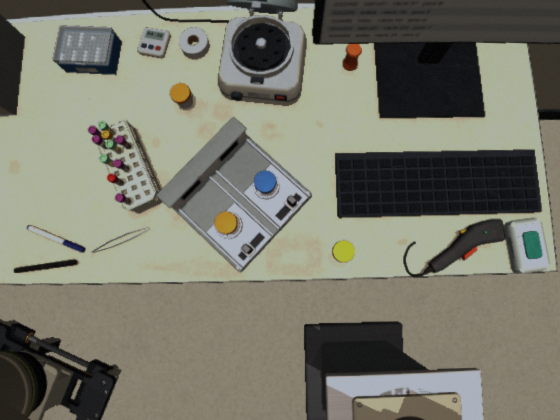

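View pics/side0.png

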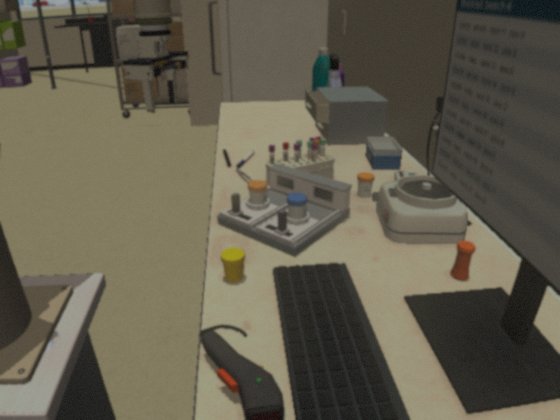

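Candidates in the top view: the blue cap at (265,182) stands in the loader's right bay. The orange cap at (227,223) is in the left bay, the orange one at (180,93) is loose outside the loader, and the yellow one at (343,251) is a decoy. Only (265,182) is blue and in a carriage. I'll confirm it in a crop and measure.

```bash
cat > h.py <<'E'
import numpy as np, cv2
from plant import *
from scipy.spatial.transform import Rotation as R
def cam(n):
    c=calibration(n); f=210/np.tan(np.radians(c['fov_y']/2))
    K=np.array([[f,0,c['cx']],[0,f,c['cy']],[0,0,1]]); return K,c['dist_coeffs'],c['xyz'],R.from_rotvec(c['attitude']).as_matrix()
def ray(n,px):
    K,d,o,Rm=cam(n); p=cv2.undistortPoints(np.array(px,float).reshape(-1,1,2),K,d).reshape(-1,2)
    return o,(Rm@np.c_[p,np.ones(len(p))].T).T
def onz(n,px,z):
    o,v=ray(n,px); return o+v*((z-o[2])/v[:,2])[:,None]
def proj(n,P):
    K,d,o,Rm=cam(n); return cv2.projectPoints(np.array(P,float).reshape(-1,3),cv2.Rodrigues(Rm.T)[0],-Rm.T@o,K,d)[0].reshape(-1,2)
def blob(im,lo,hi,box):
    h=cv2.cvtColor(im,cv2.COLOR_RGB2HSV); m=cv2.inRange(h,lo,hi); k=np.zeros_like(m); x0,y0,x1,y1=box; k[y0:y1,x0:x1]=m[y0:y1,x0:x1]
    c=max(cv2.findContours(k,cv2.RETR_EXTERNAL,cv2.CHAIN_APPROX_NONE)[0],key=cv2.contourArea)
    return cv2.minEnclosingCircle(c),cv2.contourArea(c)
E
python3 - <<'E'
from h import *
t=cv2.imread("pics/top0.png");s=cv2.imread("pics/side0.png")
cv2.imwrite("pics/tc.png",cv2.resize(t[110:280,150:320],(600,600),interpolation=cv2.INTER_CUBIC))
cv2.imwrite("pics/sc.png",cv2.resize(s[150:260,210:360],(800,587),interpolation=cv2.INTER_CUBIC))
b=blob(t[:,:,::-1].copy(),(100,120,60),(125,255,255),(240,160,290,210)); o=blob(t[:,:,::-1].copy(),(8,130,100),(22,255,255),(205,205,245,245))
print(b,o); B=onz("top",b[0][0],.085)[0];O=onz("top",o[0][0],.085)[0];print(B,O,np.linalg.norm(B-O))
d=O-B; print("y axis deg",np.degrees(np.arctan2(d[1],d[0])))
E
```

```text
(((264.65826416015625, 181.24459838867188), 10.838869094848633), 337.5) (((225.39932250976562, 222.2281951904297), 11.08141803741455), 349.5)
[0.53483979 0.27125278 0.085     ] [0.45677721 0.34772007 0.085     ] 0.1092749405119652
y axis deg 135.59147162787363
```

View pics/tc.png

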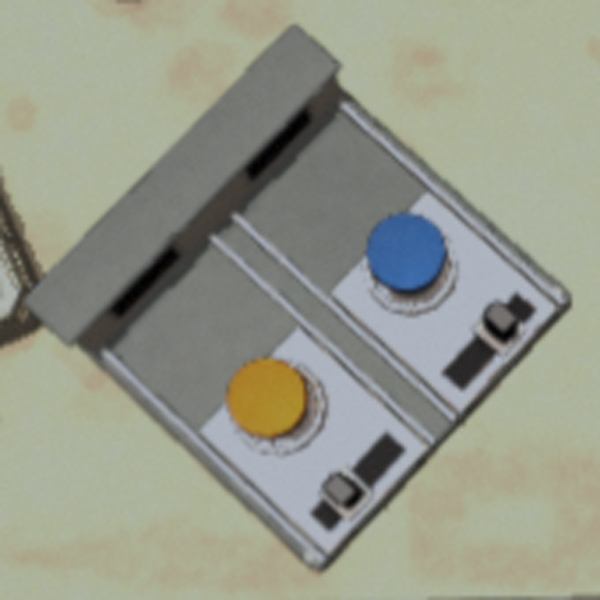

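View pics/sc.png

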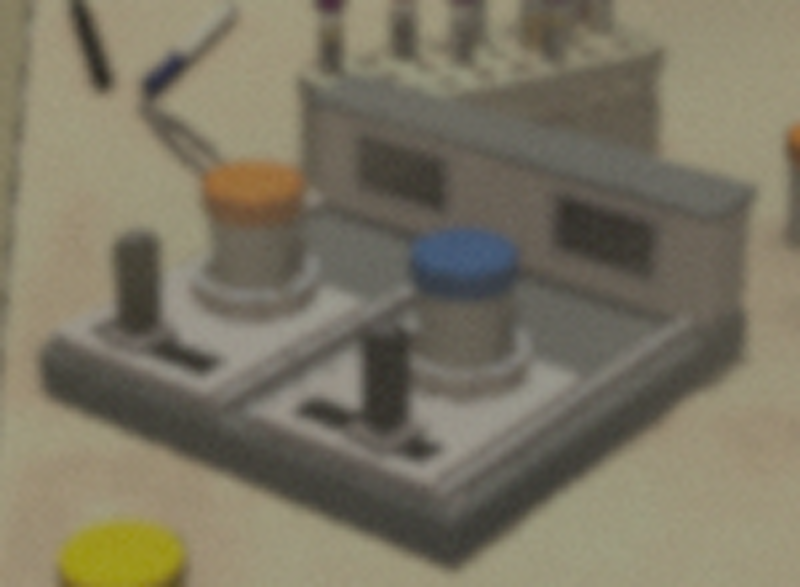

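Run:
```python
from h import *
a=(291.3,200.9); b=(282.3,212.0)
o1,v1=ray("top",[a]);o2,v2=ray("side",[b]);v1=v1[0];v2=v2[0]
st=np.linalg.lstsq(np.c_[v1,-v2],o2-o1,rcond=None)[0]
P=o1+st[0]*v1;Q=o2+st[1]*v2;print("tri",P,Q)
# edge: front corners loader & reader top corners for yaw
tc=lambda x,y:(150+x*170/600,110+y*170/600)
f=onz("top",[tc(320,570),tc(570,303)],.03);d=f[0]-f[1];print("front y",np.degrees(np.arctan2(d[1],d[0])),np.linalg.norm(d))
r=onz("top",[tc(25,298),tc(295,25)],.082);d=r[0]-r[1];print("reader back",np.degrees(np.arctan2(d[1],d[0])),np.linalg.norm(d))
B=np.array([.5348,.2713,0])
for yaw in (45,45.6,46.5):
    c,s=np.cos(np.radians(yaw)),np.sin(np.radians(yaw));X=np.array([c,s,0]);Y=np.array([-s,c,0])
    print(yaw,B-.062*X, -0.0105*Y+B-.062*X,[(w-B)@X for w in (P,Q)],[(w-B)@Y for w in (P,Q)])
for z in (.06,.07,.08): print(z,onz("top",[a],z))
s=read_state();M=R.from_rotvec(s['orientation']).as_matrix();print(M.round(3))
```

```text
tri [0.49594585 0.22060678 0.07880884] [0.49910633 0.22053002 0.07934293]
front y 135.6541561956735 0.21040863227089426
reader back 135.56386414067015 0.21524631928224375
45 [0.49095938 0.22745938 0.        ] [0.498384   0.22003476 0.        ] [np.float64(-0.06331955244454274), np.float64(-0.061139030440780236)] [np.float64(-0.008371486008302209), np.float64(-0.010660564044061582)]
45.6 [0.49142087 0.22700269 0.        ] [0.49892284 0.21965623 0.        ] [np.float64(-0.06340374498751783), np.float64(-0.06124731327417603)] [np.float64(-0.007707958310876208), np.float64(-0.010019744790718614)]
46.5 [0.49212202 0.22632679 0.        ] [0.49973845 0.21909907 0.        ] [np.float64(-0.06351699437186051), np.float64(-0.06139714065594371)] [np.float64(-0.00671110465791123), np.float64(-0.009056477695575419)]
0.06 [[0.49912001 0.22042923 0.06      ]]
0.07 [[0.49743242 0.22052363 0.07      ]]
0.08 [[0.49574483 0.22061802 0.08      ]]
[[ 0.389  0.921 -0.001]
 [ 0.921 -0.389 -0.001]
 [-0.002 -0.    -1.   ]]
```

Confirmed: the blue cup stands in the right bay, with its handle top at about (0.4975, 0.2205), z ≈ 0.079 and loader yaw ≈ 45.6°. I'll grip across the loader's y, which means turning the tool +68.5°, and move above the handle first.

Emit:
{"method": "carry_out", "body": {
  "steps": [
    {"xyz": [26.3, -33.2, -7.6], "rot": [0, 0, 68.5]},
    {"xyz": [26.3, -33.2, -7.6], "rot": [0, 0, 68.5]},
    {"xyz": [26.3, -33.2, -7.6], "rot": [0, 0, 68.5]},
    {"xyz": [26.3, -33.2, -7.6], "rot": [0, 0, 68.5]},
    {"xyz": [26.3, -33.2, -7.6], "rot": [0, 0, 68.5]},
    {"xyz": [26.3, -33.2, -7.6], "rot": [0, 0, 68.5]},
    {"xyz": [26.3, -33.2, -7.6], "rot": [0, 0, 68.5]},
    {"xyz": [26.3, -33.2, -7.6], "rot": [0, 0, 68.5]},
    {"xyz": [26.3, -33.2, -7.6], "rot": [0, 0, 68.5]},
    {"xyz": [26.3, -33.2, -7.6], "rot": [0, 0, 68.5]}
  ],
  "grip": 0.5
}}

```text
t: 1.1
tool_pos: [0.498, 0.2166, 0.1581]
orientation: [-1.188, -2.908, 0.004]
force: [-0.0, -0.1, -0.3]
opening: 0.0466
```

Emit:
{"method": "carry_out", "body": {
  "steps": [
    {"xyz": [0, 0, 0], "rot": [0, 0, 0]},
    {"xyz": [0, 0, 0], "rot": [0, 0, 0]}
  ]
}}

```text
t: 1.3
tool_pos: [0.4959, 0.2214, 0.1595]
orientation: [-1.189, -2.907, -0.0]
force: [-0.5, 0.2, -0.4]
opening: 0.0466
```

Run:
```python
from h import *
s=read_state();print(s['t'],s['q'],s['tool_pos'],s['opening']);M=R.from_rotvec(s['orientation']).as_matrix();print(M.round(3),np.degrees(np.arctan2(M[1,0],M[0,0])))
im=read_camera("side");cv2.imwrite("pics/side1.png",cv2.resize(im[100:260,180:390,::-1],(788,600)))
```

```text
1.3 [ 3.24986312e-01  2.63939183e-02  1.73838958e+00  6.60689784e-04
  1.37755237e+00 -2.04019302e+00] [0.4958971  0.22135858 0.15948955] 0.04663767747571588
[[-0.713  0.701 -0.001]
 [ 0.701  0.713  0.   ]
 [ 0.001 -0.    -1.   ]] 135.5075003247966
```

View pics/side1.png

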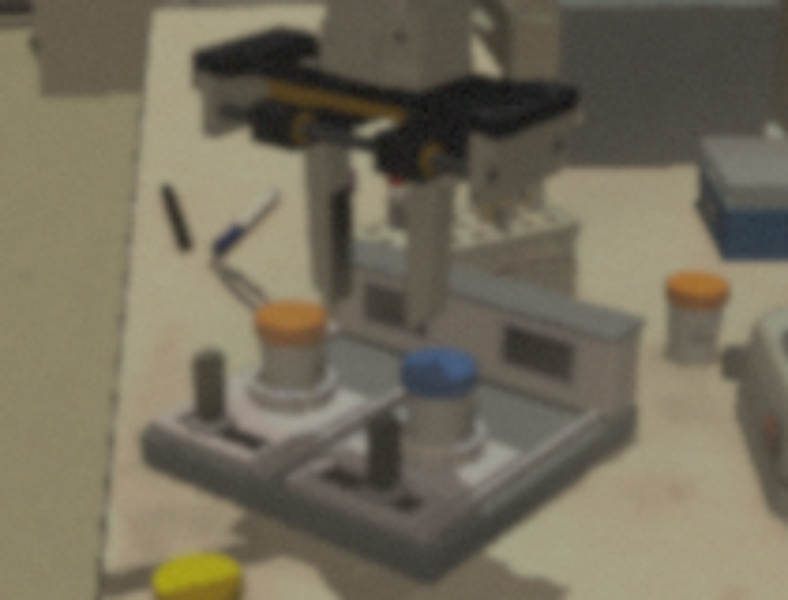

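The jaws hang over the handle, which shows at crop (385,450). Both fingers clear the cups. Next I'll descend and close.

Emit:
{"method": "carry_out", "body": {
  "steps": [
    {"xyz": [0.1, 0, -4], "rot": [0, 0, 0]},
    {"xyz": [0.1, 0, -7], "rot": [0, 0, 0]},
    {"xyz": [0.1, 0, -9], "rot": [0, 0, 0]},
    {"xyz": [0.1, 0, -9], "rot": [0, 0, 0]},
    {"xyz": [0.1, 0, -9], "rot": [0, 0, 0]}
  ]
}}

```text
t: 1.85
tool_pos: [0.497, 0.2219, 0.0703]
orientation: [-1.185, -2.909, -0.0]
force: [0.0, -0.1, 0.4]
opening: 0.0468
```

Emit:
{"method": "carry_out", "body": {
  "steps": [
    {"xyz": [0, 0, 0], "rot": [0, 0, 0]},
    {"xyz": [0, 0, 0], "rot": [0, 0, 0]},
    {"xyz": [0, 0, 0], "rot": [0, 0, 0]},
    {"xyz": [0, 0, 0], "rot": [0, 0, 0]},
    {"xyz": [0, 0, 0], "rot": [0, 0, 0]},
    {"xyz": [0, 0, 0], "rot": [0, 0, 0]}
  ],
  "grip": 0,
  "force": 25
}}

```text
t: 2.45
tool_pos: [0.4979, 0.2207, 0.0701]
orientation: [1.187, 2.908, 0.001]
force: [-0.3, -1.3, 3.1]
opening: 0.0138
```

Run:
```python
from h import *
s=read_state();print(s['t'],s['tool_pos'],s['force'],s['opening'])
for n,(a,b,c,d) in dict(top=(110,280,150,320),side=(150,260,210,360)).items():
    im=read_camera(n);cv2.imwrite(f"pics/{n}2.png",cv2.resize(im[a:b,c:d,::-1],(600,600*(b-a)//(d-c))))
```

```text
2.45 [0.49790251 0.22071977 0.07011859] [-0.25749084 -1.26548316  3.10108255] 0.013807867458667413
```

View pics/side2.png

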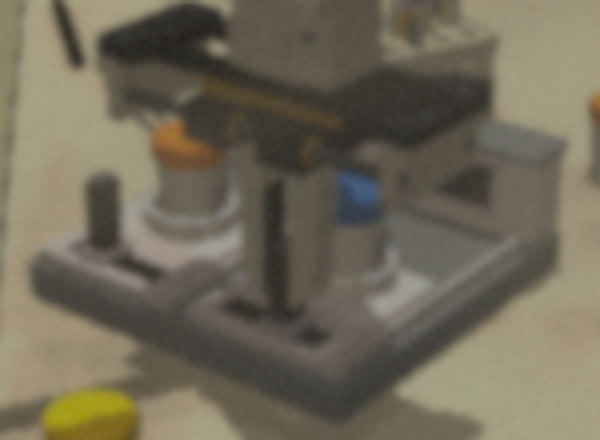

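The handle is gripped: opening 13.8 mm, matching its 14 mm width. Next is a gentle test push of 15 mm along the loader's +x (0.70, 0.714).

Emit:
{"method": "carry_out", "body": {
  "steps": [
    {"xyz": [0.14, 0.14, 0], "rot": [0, 0, 0]},
    {"xyz": [0.28, 0.29, 0], "rot": [0, 0, 0]},
    {"xyz": [0.42, 0.43, 0], "rot": [0, 0, 0]},
    {"xyz": [0.56, 0.57, 0], "rot": [0, 0, 0]},
    {"xyz": [0.7, 0.71, 0], "rot": [0, 0, 0]},
    {"xyz": [0.84, 0.86, 0], "rot": [0, 0, 0]},
    {"xyz": [0.84, 0.86, 0], "rot": [0, 0, 0]}
  ]
}}

```text
t: 3.25
tool_pos: [0.5036, 0.2265, 0.0698]
orientation: [-1.186, -2.905, 0.012]
force: [-15.6, -15.4, 21.8]
opening: 0.0142
```

The carriage stopped hard after 8 mm with about 22 N opposing, so the catch is on. I'll draw back to about 1 mm from the start and slide the handle across along the loader's +y.

Emit:
{"method": "carry_out", "body": {
  "steps": [
    {"xyz": [-0.3, -0.3, 0], "rot": [0, 0, 0]},
    {"xyz": [-0.5, -0.5, 0], "rot": [0, 0, 0]},
    {"xyz": [-0.65, -0.66, 0], "rot": [0, 0, 0]},
    {"xyz": [-0.77, -0.79, 0], "rot": [0, 0, 0]},
    {"xyz": [-0.77, -0.79, 0], "rot": [0, 0, 0]}
  ]
}}

```text
t: 3.75
tool_pos: [0.4984, 0.2214, 0.0699]
orientation: [1.187, 2.908, 0.001]
force: [1.2, -0.1, 3.9]
opening: 0.014
```

Emit:
{"method": "carry_out", "body": {
  "steps": [
    {"xyz": [-0.18, 0.18, 0], "rot": [0, 0, 0]},
    {"xyz": [-0.36, 0.35, 0], "rot": [0, 0, 0]},
    {"xyz": [-0.54, 0.53, 0], "rot": [0, 0, 0]},
    {"xyz": [-0.71, 0.7, 0], "rot": [0, 0, 0]},
    {"xyz": [-0.89, 0.88, 0], "rot": [0, 0, 0]},
    {"xyz": [-1.07, 1.05, 0], "rot": [0, 0, 0]},
    {"xyz": [-1.25, 1.23, 0], "rot": [0, 0, 0]},
    {"xyz": [-1.43, 1.4, 0], "rot": [0, 0, 0]},
    {"xyz": [-1.57, 1.54, 0], "rot": [0, 0, 0]},
    {"xyz": [-1.57, 1.54, 0], "rot": [0, 0, 0]}
  ]
}}

```text
t: 4.75
tool_pos: [0.484, 0.2355, 0.0699]
orientation: [1.186, 2.905, -0.002]
force: [8.3, -7.2, 1.9]
opening: 0.0133
```

The slide stopped 20 mm across with 11 N against it, so the handle is at its other end. I'll relax about 1 mm of that preload and push on.

Emit:
{"method": "carry_out", "body": {
  "steps": [
    {"xyz": [0.08, -0.08, 0], "rot": [0, 0, 0]},
    {"xyz": [0.22, 0.06, 0], "rot": [0, 0, 0]},
    {"xyz": [0.43, 0.28, 0], "rot": [0, 0, 0]},
    {"xyz": [0.64, 0.49, 0], "rot": [0, 0, 0]},
    {"xyz": [0.85, 0.71, 0], "rot": [0, 0, 0]},
    {"xyz": [1.06, 0.92, 0], "rot": [0, 0, 0]},
    {"xyz": [1.27, 1.13, 0], "rot": [0, 0, 0]},
    {"xyz": [1.48, 1.35, 0], "rot": [0, 0, 0]},
    {"xyz": [1.62, 1.49, 0], "rot": [0, 0, 0]},
    {"xyz": [1.62, 1.49, 0], "rot": [0, 0, 0]}
  ]
}}

```text
t: 5.75
tool_pos: [0.4996, 0.2512, 0.0699]
orientation: [1.187, 2.907, -0.001]
force: [3.1, -3.5, 3.7]
opening: 0.0141
```

It runs free and is now 22 mm in. Continuing for the remaining ~52 mm.

Emit:
{"method": "carry_out", "body": {
  "steps": [
    {"xyz": [0.2, 0.2, 0], "rot": [0, 0, 0]},
    {"xyz": [0.5, 0.51, 0], "rot": [0, 0, 0]},
    {"xyz": [0.85, 0.87, 0], "rot": [0, 0, 0]},
    {"xyz": [1.2, 1.22, 0], "rot": [0, 0, 0]},
    {"xyz": [1.55, 1.58, 0], "rot": [0, 0, 0]},
    {"xyz": [1.9, 1.94, 0], "rot": [0, 0, 0]},
    {"xyz": [2.25, 2.3, 0], "rot": [0, 0, 0]},
    {"xyz": [2.55, 2.6, 0], "rot": [0, 0, 0]},
    {"xyz": [2.8, 2.86, 0], "rot": [0, 0, 0]},
    {"xyz": [2.8, 2.86, 0], "rot": [0, 0, 0]}
  ]
}}

```text
t: 6.75
tool_pos: [0.5276, 0.2801, 0.0699]
orientation: [1.187, 2.907, -0.0]
force: [5.2, -3.6, 2.7]
opening: 0.0138
```

Emit:
{"method": "carry_out", "body": {
  "steps": [
    {"xyz": [0.2, 0.2, 0], "rot": [0, 0, 0]},
    {"xyz": [0.4, 0.41, 0], "rot": [0, 0, 0]},
    {"xyz": [0.6, 0.61, 0], "rot": [0, 0, 0]},
    {"xyz": [0.75, 0.77, 0], "rot": [0, 0, 0]},
    {"xyz": [0.87, 0.89, 0], "rot": [0, 0, 0]},
    {"xyz": [0.95, 0.97, 0], "rot": [0, 0, 0]},
    {"xyz": [0.95, 0.97, 0], "rot": [0, 0, 0]}
  ]
}}

```text
t: 7.45
tool_pos: [0.5365, 0.2892, 0.0699]
orientation: [1.187, 2.908, -0.003]
force: [0.9, -5.9, 6.8]
opening: 0.014
```

Run:
```python
from h import *
for n,(a,b,c,d) in dict(top=(80,250,130,300),side=(130,260,210,360)).items():
    im=read_camera(n);cv2.imwrite(f"pics/{n}3.png",cv2.resize(im[a:b,c:d,::-1],(600,600*(b-a)//(d-c))))
```

```text
(no output)
```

View pics/side3.png

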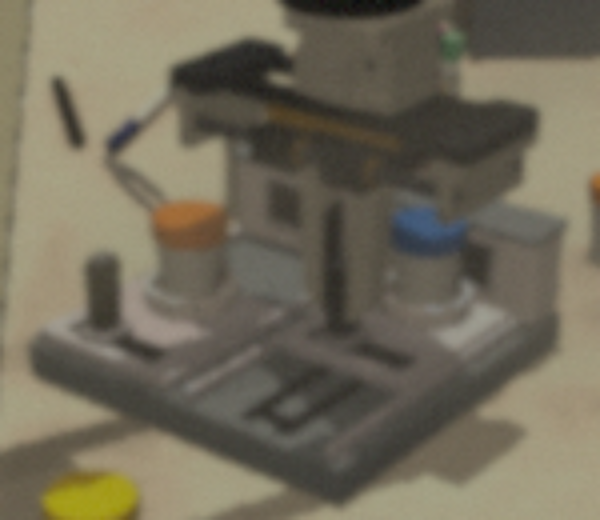

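The blue cup stands upright near the reader, with its cap at crop (430,230). Travel is about 75–76 mm. I'll press 3 mm more to confirm the end stop, then ease back.

Emit:
{"method": "carry_out", "body": {
  "steps": [
    {"xyz": [0.1, 0.1, 0], "rot": [0, 0, 0]},
    {"xyz": [0.2, 0.21, 0], "rot": [0, 0, 0]},
    {"xyz": [0.2, 0.21, 0], "rot": [0, 0, 0]}
  ]
}}

```text
t: 7.85
tool_pos: [0.5368, 0.2895, 0.0698]
orientation: [-1.187, -2.907, 0.01]
force: [-9.0, -14.9, 16.8]
opening: 0.0139
```

The force rose and motion stopped, so the carriage is home. I'll ease off, open the jaws partway and lift straight up.

Emit:
{"method": "carry_out", "body": {
  "steps": [
    {"xyz": [-0.2, -0.21, 0], "rot": [0, 0, 0]},
    {"xyz": [-0.2, -0.21, 0], "rot": [0, 0, 0]}
  ]
}}

```text
t: 8.05
tool_pos: [0.5364, 0.2892, 0.0699]
orientation: [1.187, 2.908, -0.002]
force: [1.5, -5.4, 6.9]
opening: 0.0141
```

Emit:
{"method": "carry_out", "body": {
  "steps": [
    {"xyz": [0, 0, 0], "rot": [0, 0, 0]},
    {"xyz": [0, 0, 0], "rot": [0, 0, 0]},
    {"xyz": [0, 0, 0], "rot": [0, 0, 0]},
    {"xyz": [0, 0, 0.5], "rot": [0, 0, 0]},
    {"xyz": [0, 0, 3], "rot": [0, 0, 0]},
    {"xyz": [0, 0, 6], "rot": [0, 0, 0]},
    {"xyz": [0, 0, 10], "rot": [0, 0, 0]},
    {"xyz": [0, 0, 14], "rot": [0, 0, 0]},
    {"xyz": [0, 0, 16], "rot": [0, 0, 0]},
    {"xyz": [0, 0, 16], "rot": [0, 0, 0]}
  ],
  "grip": 0.4
}}

```text
t: 9.05
tool_pos: [0.5381, 0.2911, 0.2347]
orientation: [1.185, 2.904, 0.009]
force: [0.7, 0.2, -0.2]
opening: 0.0372
```

Emit:
{"method": "carry_out", "body": {
  "steps": [
    {"xyz": [-5, -5, 0], "rot": [0, 0, 0]},
    {"xyz": [-10, -10, 0], "rot": [0, 0, 0]},
    {"xyz": [-14, -14, 0], "rot": [0, 0, 0]},
    {"xyz": [-14, -20, 0], "rot": [0, 0, 0]},
    {"xyz": [-14, -25, 0], "rot": [0, 0, 0]},
    {"xyz": [-14, -25, 0], "rot": [0, 0, 0]},
    {"xyz": [-14, -25, 0], "rot": [0, 0, 0]}
  ]
}}

```text
t: 9.75
tool_pos: [0.3948, 0.0352, 0.2283]
orientation: [-1.196, -2.904, 0.004]
force: [0.1, 0.1, 0.1]
opening: 0.0373
```

Run:
```python
from h import *
s=read_state();print(s['t'],s['tool_pos'],s['force'])
T=read_camera("top");S=read_camera("side")
cv2.imwrite("pics/top4.png",cv2.resize(T[90:290,130:330,::-1],(590,590)));cv2.imwrite("pics/side4.png",cv2.resize(S[130:260,210:360,::-1],(690,598)))
b=blob(T,(100,120,60),(125,255,255),(200,110,290,210)); o=blob(T,(8,130,100),(22,255,255),(205,205,245,245));print(b,o)
B=onz("top",b[0][0],.085)[0];O=onz("top",o[0][0],.085)[0];print(B,O)
X=np.array([.6996,.7145,0]);print((B-[.5348,.2713,.085])@X,(O-[.4568,.3477,.085])@X)
```

```text
9.75 [0.3948406  0.03524712 0.228282  ] [0.12186895 0.08201282 0.08000219]
(((236.8535919189453, 155.46685791015625), 11.130494117736816), 341.5) (((225.6165008544922, 222.09547424316406), 11.162087440490723), 351.5)
[0.5880037  0.32502781 0.085     ] [0.4570227  0.34730216 0.085     ]
0.07560983544812826 -0.00012845677044596583
```

View pics/top4.png

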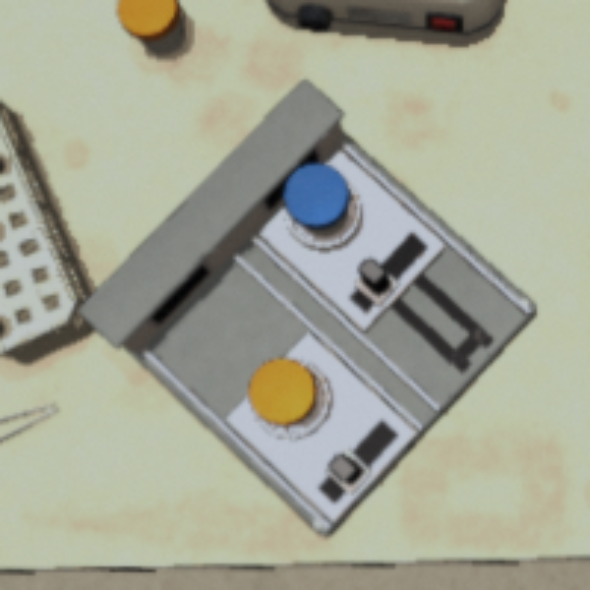

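View pics/side4.png

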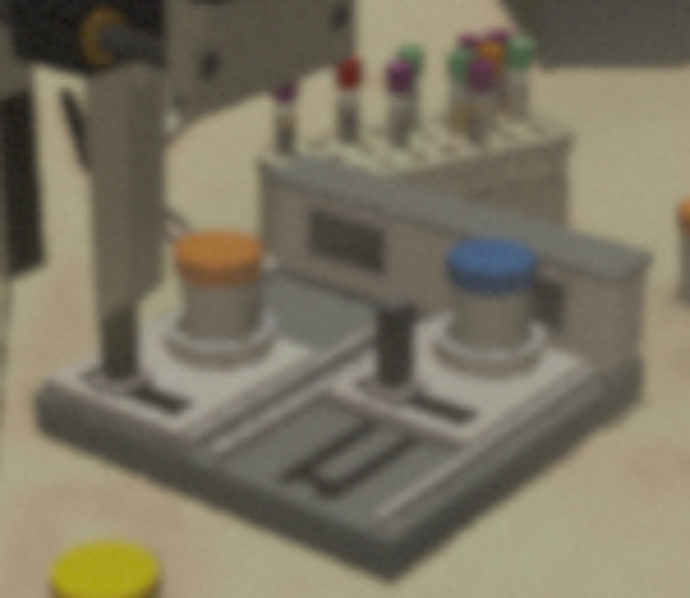

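The blue cup is upright and home, its cap at crop (317,197) after moving 75.6 mm. The orange cup, cap at crop (282,390), hasn't moved. The robot is clear of everything.

```bash
python3 -c "
from plant import *
print(close_job())"
```

```text
the job is handed in; nothing more can be done
None
```

The blue-capped cup's carriage (right bay) is home against the reader, and I handed the job in at about 9.9 s of the 29 s allowed.

- **Catch:** the first push stopped hard after 8 mm. I drew the carriage back, slid the handle about 20 mm left to its other end and pushed again. It then ran free to the end stop.
- **Blue cup:** the last top picture shows it moved 75.6 mm against a nominal 75 mm, and both views show it upright in its carriage.
- **Orange cup:** it moved about 0.1 mm, stands upright, and its carriage is still out at the front.
- **Robot:** the arm had lifted clear and moved away, with the force reading near zero.

No check failed. The only mismatch was about 3 mm between the two views of the handle top when I first located it. The grip still closed on the handle as expected.

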